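# Pack the stoppered bottle from the stock bin into the ward box and shut the lid

## Task

Take the small stoppered bottle - the one with a wide body, sloping shoulder and narrow neck - out of the four-compartment stock bin and stand it upright in the open ward box without dropping it. Then lower the box's hinged lid until it is shut, without slamming it. Leave the other glassware standing in the bin, and do not disturb the spare vial on the bench.

Things in the scene. Friction and masses are not known exactly. Their poses are not given: they have to be found in the camera images.
- bottle: The stoppered bottle to pack, loose in one of the bin's compartments (any of the four): clear glass with a paper label, body 54 mm in diameter up to 46 mm, shoulder sloping in to a neck 22 mm in diameter at 58 mm, dark grey rubber stopper 30 mm in diameter from 66 mm to the top at 84 mm. About 0.14 kg. Origin: centre of the underside, z up along its axis. Best gripped by the stopper from above.
- stock_bin: Fixed white plastic bin, 240 x 240 mm and 45 mm high, walls and floor 5 mm, split by two 5 mm partitions into 2 x 2 compartments with centres at x, y = +-59 mm. Each compartment holds one glass container. Origin: centre of the underside, z up, x and y along the sides. The bin and the ward box may swap sides.
- ward_box: Fixed white plastic box, 180 mm (its x) x 200 mm (its y), 100 mm high, walls and floor 5 mm, open on top when the lid is up. Origin: centre of the underside, z up; the lid is hinged along the rim at its +x side (away from the robot).
- lid (a joint): Angle of the ward box's lid: 0 shut (flat on the rim), 1.57 standing upright, at most 1.9; it starts up, between 1.4 and 1.7. The stiff hinge (0.4 N m) holds the lid where it is left, so it must be pushed all the way down, from its outer face or by its tab.
- lid_hinge (a point): On the hinge axis in the middle of the lid's hinged edge, in the plane of its underside, 90 mm along the ward box's +x from its centre and 100.5 mm up. Turns with the lid: x in the lid's plane, pointing from the lid's free edge to the hinge, z out of its outer (upper, when shut) face, y along the hinge. The lid is a flat white plate 180 x 200 x 8 mm.
- lid_tab (a point): End of the lid's opening tab, 205 mm from the hinge, on the outer face (8 mm above the underside). The tab, 70 mm wide and 8 mm thick, sticks out 25 mm past the middle of the lid's free edge.
- jar: Squat jar to leave in the bin: straight glass, 52 mm in diameter, with a dark grey cap 54 mm in diameter, 58 mm high. Origin: centre of the underside.
- vial: Slim short vial to leave in the bin: straight glass, 32 mm in diameter, 62 mm high, dark grey stopper 33 mm. Origin: centre of the underside.
- tall_tube: Tall straight tube to leave in the bin: 38 mm in diameter, 100 mm high, dark grey stopper 39 mm. Origin: centre of the underside.
- spare_vial: Small vial with an aluminium cap standing on the bench in the middle, beyond the bin and the box, 36 mm in diameter, 55 mm high; leave alone. Origin: centre of the underside.

How it is judged (in metres and radians):
On the way:
1. The stoppered bottle stands upright on the floor of the ward box, let go by the gripper, while the lid is still up (more than 1 rad open) (x of bottle in the frame of ward_box between -0.065 and 0.065 m and y of bottle in the frame of ward_box between -0.075 and 0.075 m and z of bottle in the frame of ward_box between -0.005 and 0.015 m and angle between bottle's own z axis and vertical below 0.15 rad and contact force between bottle and the fingers below 0.1 N and linear speed of bottle below 0.05 m/s and value of joint lid above 1 rad), for 0.2 s.
At the end, for the whole second after the job is handed in: The lid is shut (within 0.035 rad, about 6 mm at its free edge); the stoppered bottle stands inside the ward box, upright (within 0.15 rad), on its floor and at rest; the jar, the vial and the tall tube still stand upright (within 0.2 rad) on the floor of the stock bin (any compartment) (x of bottle in the frame of ward_box between -0.065 and 0.065 m and y of bottle in the frame of ward_box between -0.075 and 0.075 m and z of bottle in the frame of ward_box between -0.005 and 0.015 m and angle between bottle's own z axis and vertical below 0.15 rad and value of joint lid below 0.035 rad and linear speed of bottle below 0.02 m/s and x of jar in the frame of stock_bin between -0.115 and 0.115 m and y of jar in the frame of stock_bin between -0.115 and 0.115 m and angle between each of jar, vial, tall_tube's own z axis and vertical below 0.2 rad and z of each of jar, vial, tall_tube in the frame of stock_bin below 0.015 m and x of vial in the frame of stock_bin between -0.115 and 0.115 m and y of vial in the frame of stock_bin between -0.115 and 0.115 m and x of tall_tube in the frame of stock_bin between -0.115 and 0.115 m and y of tall_tube in the frame of stock_bin between -0.115 and 0.115 m); the robot touches nothing.
It fails at once if The bottle is dropped: falling free of the fingers faster than 0.55 m/s (a drop of about 15 mm) (linear speed of bottle above 0.55 m/s and contact force between bottle and the fingers below 0.05 N).
It fails at once if The lid is slammed: it closes faster than 2.5 rad/s (velocity of joint lid below -2.5 rad/s).
It fails at once if A container left in the bin (jar, vial or tall tube) is knocked over: tilted more than 0.6 rad (angle between any of jar, vial, tall_tube's own z axis and vertical above 0.6 rad).
It fails at once if The spare vial on the bench is moved more than 40 mm (distance of spare_vial from where it was at the start of the episode above 0.04 m).
It also fails if it takes over 67 s, if anything falls off the work surface, if the arm or the gripper's body presses on something with over 40 N, if the wrist force passes 120 N, or if a joint passes its speed limit or range.

## Robot

A 6-joint arm with a two-finger parallel gripper is mounted at the origin on the work surface. World frame = base frame: x ahead of the robot, y to its left, z up, the work surface at z = 0. Lengths are in mm, angles in rad, forces in N, time in s.
With the tool pointing down it reaches from about 350 to 775 mm from the base axis. Payload 7.3 kg.
Tool frame: the origin (TCP) lies on the front face of the gripper's body, between the roots of the fingers; the fingertips stand 66 mm ahead of it and the grasp point (between the pads) lies 47 mm ahead of it (bot.tip_extent is the distance from the TCP to the fingertips, in mm); z points along the fingers, y is the line along which they close (so a half turn about z gives the same grasp; the last joint's range is limited). The gripper opens to 92 mm and grips with 3 to 60 N. Pads are 19 mm wide; open, the fingers measure 130 mm over their backs; the gripper's body (75 mm by 190 mm) begins 47 mm behind the grasp point.
Start: joints at [-1.4, 0.342, 1.524, -0, 1.275, -0.146], TCP at [163.573, -498.881, 292.241] pointing down, gripper open.
Joint ranges: [-2.53, 2.53], [-0.77, 2.02], [0.04, 2.7], [-1, 4.14], [0.28, 2.66], [-3.11, 3.11]. Speed limits (rad/s): [2.57, 2.57, 3.14, 3.14, 3.14, 3.14].

## Interface

Orientations are given as [roll, pitch, yaw] about the fixed x, y, z axes, in that order (R = Rz(yaw) Ry(pitch) Rx(roll)).
In Python, from plant import readout, viewer, order, bot gives the robot as it stands.
- The arm moves only by the shell command python3 -m creep 'ROWS'. ROWS is text: rows parted by semicolons, each of 7 numbers parted by spaces: the shift along the world's x, y, z in m, then the turn, a rotation vector about the world's x, y, z in rad, then the opening in per cent of the stroke, from 0 (shut) to 100 (fully open). A call has 1 to 8 rows; each row shifts and turns the commanded pose from where the row before left it; what a row does not reach is not made up. A row lasts 1/12 s, in which the tool goes at most 41.7 mm and 7.16 degrees, less where a joint would pass 70% of its speed; a pose out of reach is approached as far as the arm can. A call is refused whole if a number of a shift passes 0.0417 or a number of a turn 0.125, either way. A call with a gripper value outside its range is refused whole. The fingers move at their own pace and stop on an object; the grip force is fixed at half the most. Time passes only in rows, so rows that do not move let the fingers close. It gives the time, the measured TCP pose, the force, the opening and the grip force at its end, in the units of the state.
- readout.get_obs(): the state, without advancing time (a new reading comes with each control period).
- viewer.capture(name): name is "side" or "top" or "wrist"; returns the picture (400x640x3 uint8, red, green, blue); there is no depth.
- viewer.camera_info(name): a dict with "fx", "fy", "cx", "cy" (pixels), "D" ([k1, k2, p1, p2, k3] as OpenCV has them; the pictures are not rectified), "origin" and "rotation" of the camera in the world. Camera axes: x right, y up, looking along -z (the intrinsics and any distortion apply to the point x, -y, -z); pixel columns grow to the right and rows downward; lengths in mm; the calibration is good to about 2 mm. A picture is of the moment at which its call begins: read the wrist's pose just before it. camera_info takes no time and is no camera call; for the wrist camera it gives the pose at the moment of the call.
- order.close_job(): hands the job in; it is judged then, once.
The state is a dict: "time": time; "joint_positions": joint angles; "dq": joint speeds; "tau": joint torques, N m; "tool_pos": TCP position; "tcp_rot": TCP orientation; "contact_force": force on the tool from outside, world axes, zero at the start; "moment": the same for the moment, N m; "grip_width": finger opening in mm; "finger_force": force on a finger pad.
Only numpy, scipy, OpenCV 4.12 (cv2) and the standard library are available. Lean on these libraries where they do the work, as an engineer would, in place of code of your own. Each camera call takes 0.05 s, during which the arm holds its last target. There are 200 camera calls.

## Working session

There is one attempt and no reset: what is moved stays moved. The work goes in short steps, Python scripts to look and compute and a shell command to move; the robot and the scene stay as the last step left them, time stands still between calls to the robot, and variables do not carry over. Pictures are saved under pics/ and viewed, at most 10 in all, crops included, and the job is handed in when it is done.

```bash
mkdir -p pics
cat > h.py <<'E'
import numpy as np, cv2
from plant import readout, viewer, order, bot
def snap(n,f):
    im=viewer.capture(n); cv2.imwrite(f'pics/{f}.png',cv2.cvtColor(im,cv2.COLOR_RGB2BGR)); return im
def pix2plane(ci,uv,z):
    K=np.array([[ci['fx'],0,ci['cx']],[0,ci['fy'],ci['cy']],[0,0,1.]])
    p=cv2.undistortPoints(np.array(uv,float).reshape(-1,1,2),K,np.array(ci['D'],float)).reshape(-1,2)
    d=np.c_[p[:,0],-p[:,1],-np.ones(len(p))]@np.array(ci['rotation']).T
    o=np.array(ci['origin']); z=np.broadcast_to(z,len(p))
    return o+d*((z-o[2])/d[:,2])[:,None]
E
python3 - <<'E'
from h import *
np.set_printoptions(precision=1,suppress=True)
snap('top','top1'); snap('side','side1')
for n in('top','side','wrist'):
    c=viewer.camera_info(n); print(n,np.array(c['origin']),np.array(c['rotation']).tolist(),c['fx'],c['D'])
print(readout.get_obs())
E
```

```text
top [465.2 -30.2 935.9] [0.09331928510095189, 0.00219639344519984, -1.5896797869813746] 371.84281111184794 [0. 0. 0. 0. 0.]
side [240.7 585.3 798.9] [0.7770814327429001, 0.00836123879020767, -2.6548965493843424] 437.24278159172076 [-0.1  0.   0.   0.   0. ]
wrist [ 239.5 -473.6  384.3] [-0.3051764158065323, 0.0016068771692907546, -1.2538833990629907] 288.9191883110688 [-0.  0.  0.  0.  0.]
{'time': 0.1, 'joint_positions': array([-1.4,  0.3,  1.5, -0. ,  1.3, -0.1]), 'dq': array([-0., -0., -0., -0., -0., -0.]), 'tau': array([  0. , -43.2, -24.5,   0.1,   0.1,  -0. ]), 'tool_pos': array([ 163.5, -498.6,  291.6]), 'tcp_rot': array([-3.1, -0. ,  0.3]), 'contact_force': array([-0.7, -0.1, -0.5]), 'moment': array([-0.1,  0. , -0. ]), 'finger_force': 0.0, 'grip_width': 91.49777211831244}
```

View pics/top1.png

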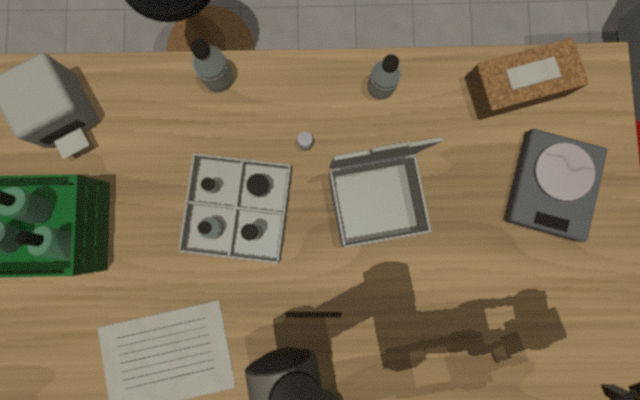

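View pics/side1.png

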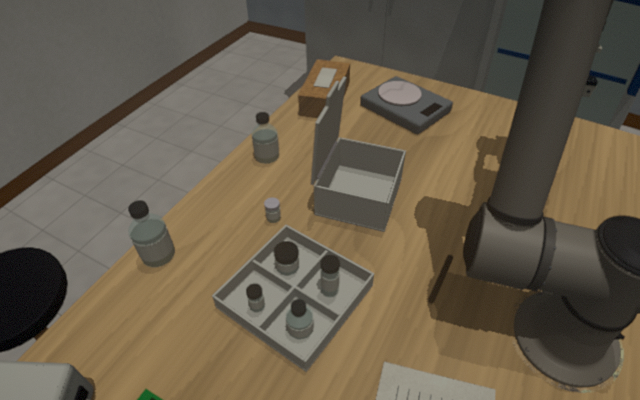

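The top view shows the bin (corners about (193,156), (292,164), (280,262), (180,250)). The bottle is in its near-left compartment, stopper about (205,228), and the box has its near rim corners at about (344,245) and (430,231). The side view confirms this, with the stopper at (299,307).

```bash
sed -i "s/np.array(ci\['rotation'\]).T/Rot.from_euler('xyz',ci['rotation']).as_matrix().T/; 1a from scipy.spatial.transform import Rotation as Rot" h.py
python3 - <<'E'
from h import *
t=cv2.imread('pics/top1.png');
a=cv2.resize(t[145:270,170:450],None,fx=2.85,fy=2.85,interpolation=cv2.INTER_CUBIC); cv2.imwrite('pics/crop1.png',a)
np.set_printoptions(precision=0,suppress=True)
c=viewer.camera_info('top')
print(pix2plane(c,[(193,156),(292,164),(280,262),(180,250)],45))
print(pix2plane(c,[(205,228)],75), pix2plane(viewer.camera_info('side'),[(299,307)],84))
print(pix2plane(c,[(344,245),(430,231),(331,168),(414,156)],100), pix2plane(c,[(305,141)],55))
print(readout.get_obs()['tcp_rot'])
E
```

```text
[[664. 268.  45.]
 [639.  28.  45.]
 [405.  59.  45.]
 [437. 296.  45.]]
[[488. 229.  75.]] [[487. 227.  84.]]
[[ 443.  -90.  100.]
 [ 471. -283.  100.]
 [ 618.  -64.  100.]
 [ 642. -254.  100.]] [[693.  -5.  55.]]
[-3. -0.  0.]
```

View pics/crop1.png

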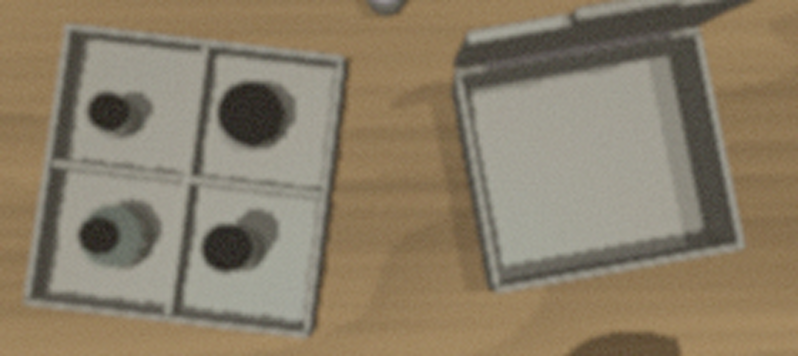

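The crop confirms the geometry. The bottle's stopper is at (488,228), and the two cameras agree to within 2 mm. The box centre is near (546,-173) with yaw 0.145, and its sides measure 195 and 177, close to the given 200 and 180. Next I go above the bottle.

```bash
python3 -m creep '0.036 0 0 0 0 -0.1 100;0.036 0 0 0 0 -0.1 100;0.036 0.01 0 0 0 0 100;0.036 0.01 0 0 0 0 100;0.036 0.02 0 0 0 0 100;0.036 0.02 0 0 0 0 100;0.036 0.02 0 0 0 0 100;0.036 0.02 0 0 0 0 100'
python3 -m creep '0.02 0.036 0 0 0 0 100;0 0.04 0 0 0 0 100;0 0.04 0 0 0 0 100;0 0.04 0 0 0 0 100;0 0.04 0 0 0 0 100;0 0.04 0 0 0 0 100;0 0.04 0 0 0 0 100;0 0.04 0 0 0 0 100'
python3 -m creep '0 0.04 0 0 0 0 100;0 0.04 0 0 0 0 100;0 0.04 0 0 0 0 100;0 0.04 0 0 0 0 100;0 0.04 0 0 0 0 100;0 0.04 0 0 0 0 100;0 0.03 0 0 0 0 100;0 0 0 0 0 0 100'
```

```text
time: 0.77
tool_pos: [453.0, -397.5, 291.8]
tcp_rot: [-3.141, 0.001, 0.117]
contact_force: [0.1, -1.3, 0.4]
grip_width: 91.9
finger_force: 0.0
time: 1.43
tool_pos: [471.0, -81.0, 292.0]
tcp_rot: [-3.141, 0.0, 0.117]
contact_force: [0.4, 0.5, 0.4]
grip_width: 91.9
finger_force: 0.0
time: 2.1
tool_pos: [470.8, 191.8, 291.8]
tcp_rot: [-3.14, 0.0, 0.122]
contact_force: [-0.3, 0.2, -0.3]
grip_width: 92.1
finger_force: 0.0
```

```bash
python3 -m creep '0 0.018 -0.03 0 0 0 100;0 0.018 -0.03 0 0 0 100;0 0 -0.03 0 0 0 100;0 0 0 0 0 0 100;0 0 0 0 0 0 100'
python3 - <<'E'
from h import *
im=snap('wrist','w1'); snap('top','top2')
E
```

```text
time: 2.52
tool_pos: [470.9, 222.6, 201.3]
tcp_rot: [3.141, 0.004, 0.117]
contact_force: [1.0, 0.3, -0.0]
grip_width: 91.8
finger_force: 0.0
```

View pics/w1.png

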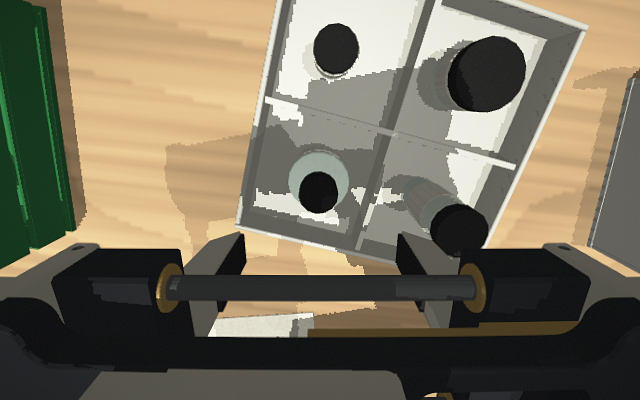

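The wrist view shows the bottle's stopper at (319,192), the tall tube's stopper at (459,231), the vial at (336,48) and the jar at (488,75).

Run:
```python
from h import *
np.set_printoptions(precision=1,suppress=True)
print(pix2plane(viewer.camera_info('wrist'),[(319,192),(459,231),(336,48),(488,75)],[87,105,67,63]),readout.get_obs()['tool_pos'])
```

```text
[[491.  226.   87. ]
 [478.7 122.2 105. ]
 [594.  225.7  67. ]
 [590.5 108.9  63. ]] [472.5 222.8 203.8]
```

```bash
python3 -m creep '0.018 0.004 0 0 0 0 100;0 0 -0.025 0 0 0 100;0 0 -0.025 0 0 0 100;0 0 -0.025 0 0 0 100;0 0 0 0 0 0 100;0 0 0 0 0 0 100'
python3 - <<'E'
from h import *
snap('wrist','w2')
E
```

```text
time: 3.12
tool_pos: [490.2, 226.7, 128.3]
tcp_rot: [3.142, -0.0, 0.116]
contact_force: [-0.5, 0.3, 0.7]
grip_width: 91.6
finger_force: 0.0
```

View pics/w2.png

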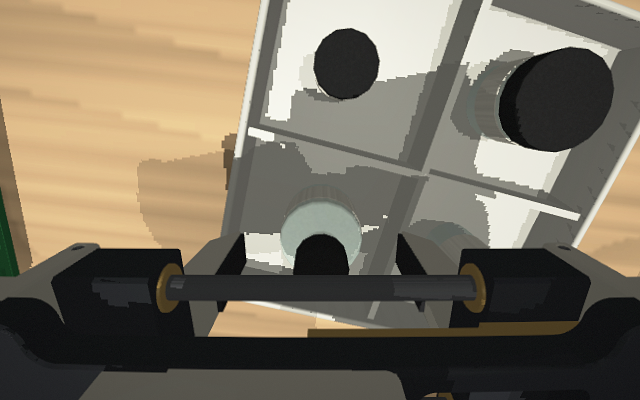

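The stopper at (321,255) is centred between the fingers, whose pads are near x=243 and 398. I close the gripper.

```bash
python3 -m creep '0 0 0 0 0 0 20;0 0 0 0 0 0 20;0 0 0 0 0 0 20;0 0 0 0 0 0 20;0 0 0 0 0 0 20;0 0 0 0 0 0 20;0 0 0 0 0 0 20;0 0 0 0 0 0 20'
python3 -m creep '0 0 0 0 0 0 20;0 0 0 0 0 0 20;0 0 0.01 0 0 0 20;0 0 0.015 0 0 0 20;0 0 0.02 0 0 0 20;0 0 0.025 0 0 0 20;0 0 0.03 0 0 0 20;0 0 0.03 0 0 0 20'
```

```text
time: 3.83
tool_pos: [489.6, 227.1, 127.2]
tcp_rot: [3.141, 0.0, 0.117]
contact_force: [0.7, 0.5, 0.6]
grip_width: 43.1
finger_force: 0.0
time: 4.5
tool_pos: [489.1, 227.0, 258.8]
tcp_rot: [3.141, 0.001, 0.117]
contact_force: [0.9, 0.2, -0.7]
grip_width: 29.2
finger_force: 30.0
```

The fingers closed on about 29 mm, but the lift may have started just before they were tight, so I check where the grip is.

Run:
```python
from h import *
w=snap('wrist','w3'); s=snap('side','s3')
a=np.vstack([w[150:400,120:520],cv2.resize(s[180:340,200:400],(400,320),interpolation=cv2.INTER_CUBIC)])
cv2.imwrite('pics/c3.png',a[:,:,::-1])
```

```text
(no output)
```

View pics/c3.png

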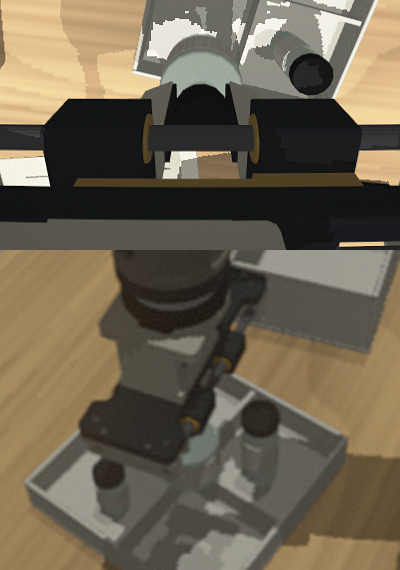

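The bottle is held by the stopper. The stopper's front edge (y≈235) and the body's front edge (y≈185) are unchanged from the last wrist view, so it hasn't slipped. I carry it over the box, clear of the lid.

```bash
python3 -m creep '0 -0.01 0 0 0 0 20;0 -0.02 0 0 0 0 20;0 -0.03 0 0 0 0 20;0 -0.035 0 0 0 0 20;0 -0.035 0 0 0 0 20;0 -0.035 0 0 0 0 20;0 -0.035 0 0 0 0 20;0 -0.035 0 0 0 0 20'
python3 -m creep '0.003 -0.035 0 0 0 0 20;0.003 -0.035 0 0 0 0 20;0.003 -0.035 0 0 0 0 20;0.003 -0.03 0 0 0 0 20;0 -0.02 0 0 0 0 20;0 -0.01 0 0 0 0 20;0 -0.006 0 0 0 0 20;0 0 0 0 0 0 20'
python3 - <<'E'
from h import *
w=snap('wrist','w4'); s=snap('side','s4')
cv2.imwrite('pics/c4.png',np.vstack([w[:,:],cv2.resize(s[60:260,260:580],(640,400),interpolation=cv2.INTER_CUBIC)[:, :]])[:,:,::-1][::1])
a=cv2.imread('pics/c4.png'); cv2.imwrite('pics/c4.png',cv2.resize(a,(480,600)))
E
```

```text
time: 5.27
tool_pos: [488.1, -9.9, 255.7]
tcp_rot: [-3.141, 0.003, 0.117]
contact_force: [0.3, 0.4, -0.6]
grip_width: 29.4
finger_force: 30.0
time: 5.93
tool_pos: [500.9, -179.4, 256.3]
tcp_rot: [-3.141, 0.002, 0.116]
contact_force: [0.1, 0.1, -1.7]
grip_width: 28.8
finger_force: 30.0
```

View pics/c4.png

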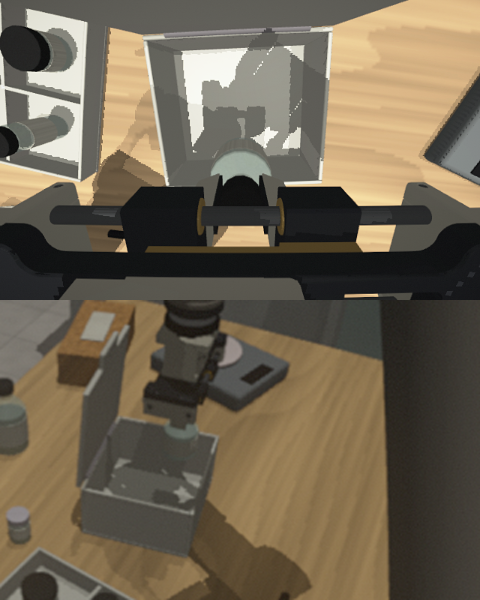

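The wrist view shows the bottle over the box near its near wall. Far rim corners are at about (196,49) and (437,40), and the near right corner at (429,244), in full-picture pixels. The lid is upright and clear of the tool.

Run:
```python
from h import *
np.set_printoptions(precision=1,suppress=True)
P=pix2plane(viewer.camera_info('wrist'),[(196,49),(437,40),(429,244)],100);print(P)
y=P[0]-P[1];y/=np.linalg.norm(y);x=np.array([y[1],-y[0]]);m=(P[0]+P[1])/2
c=m[:2]-90*x; t=readout.get_obs()['tool_pos']; print(np.arctan2(x[1],x[0]),c,(t[:2]-c)@x,(t[:2]-c)@y[:2])
```

```text
[[ 612.8  -66.   100. ]
 [ 641.2 -252.7  100. ]
 [ 468.5 -286.3  100. ]]
0.15084818929313004 [ 538.  -172.9] -37.08069891547449 0.5731978984537418
```

The position is good: box x is about -40 and y about 0. I lower the bottle.

```bash
python3 -m creep '0 0 -0.015 0 0 0 20;0 0 -0.025 0 0 0 20;0 0 -0.025 0 0 0 20;0 0 -0.025 0 0 0 20;0 0 -0.015 0 0 0 20;0 0 -0.01 0 0 0 20;0 0 -0.006 0 0 0 20;0 0 0 0 0 0 20'
python3 -m creep '0 0 -0.003 0 0 0 20;0 0 -0.002 0 0 0 20;0 0 -0.001 0 0 0 20;0 0 0 0 0 0 20;0 0 0 0 0 0 20'
```

```text
time: 6.7
tool_pos: [501.4, -178.0, 135.6]
tcp_rot: [-3.141, 0.001, 0.118]
contact_force: [-0.3, -0.4, -0.6]
grip_width: 29.3
finger_force: 30.0
time: 7.12
tool_pos: [501.7, -179.0, 130.6]
tcp_rot: [3.141, -0.001, 0.117]
contact_force: [-0.3, -0.4, -2.0]
grip_width: 29.6
finger_force: 30.0
```

```bash
python3 -m creep '0 0 -0.0015 0 0 0 20;0 0 0 0 0 0 20;0 0 0 0 0 0 20'
python3 -m creep '0 0 -0.0015 0 0 0 20;0 0 0 0 0 0 20;0 0 0 0 0 0 20'
python3 -m creep '0 0 -0.001 0 0 0 20;0 0 0 0 0 0 20;0 0 0 0 0 0 20'
```

```text
time: 7.37
tool_pos: [501.6, -178.9, 128.7]
tcp_rot: [3.142, 0.0, 0.117]
contact_force: [0.5, -0.2, -1.5]
grip_width: 29.3
finger_force: 30.0
time: 7.62
tool_pos: [501.6, -178.9, 127.2]
tcp_rot: [3.142, 0.0, 0.117]
contact_force: [-0.7, 0.6, -1.7]
grip_width: 28.8
finger_force: 30.0
time: 7.87
tool_pos: [501.7, -179.0, 127.1]
tcp_rot: [3.141, -0.001, 0.117]
contact_force: [-0.9, 1.0, 6.4]
grip_width: 29.4
finger_force: 30.0
```

It has touched the floor (+6 N). I release it and rise.

```bash
python3 -m creep '0 0 0 0 0 0 80;0 0 0 0 0 0 80;0 0 0 0 0 0 80;0 0 0 0 0 0 80;0 0 0 0 0 0 80;0 0 0 0 0 0 80;0 0 0 0 0 0 80;0 0 0 0 0 0 80'
python3 -m creep '0 0 0.01 0 0 0 80;0 0 0.03 0 0 0 80;0 0 0.035 0 0 0 80;0 0 0.035 0 0 0 80;0 0 0.035 0 0 0 80;0 0 0.03 0 0 0 80;0 0 0 0 0 0 80;0 0 0 0 0 0 80'
python3 - <<'E'
from h import *
w=snap('wrist','w5'); t=snap('top','t5'); s=snap('side','s5')
b=np.vstack([w[:,100:540],cv2.resize(s[60:240,280:440],(440,495))]); cv2.imwrite('pics/c5.png',cv2.resize(b,(295,600))[:,:,::-1])
E
```

```text
time: 8.53
tool_pos: [501.6, -178.9, 126.2]
tcp_rot: [3.142, 0.0, 0.117]
contact_force: [0.4, 0.4, 0.2]
grip_width: 73.1
finger_force: 0.0
time: 9.2
tool_pos: [502.0, -179.1, 303.7]
tcp_rot: [3.139, -0.004, 0.117]
contact_force: [-0.0, 0.7, -0.0]
grip_width: 73.1
finger_force: 0.0
```

View pics/c5.png

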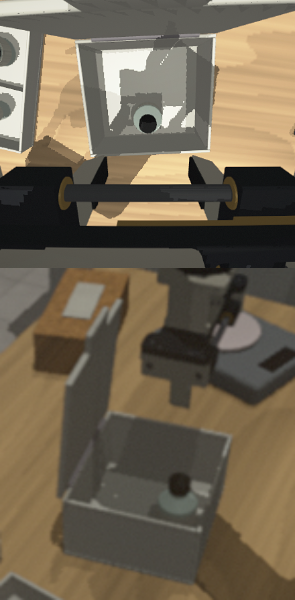

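The bottle stands upright inside the box, with its stopper centred in the ring of its body, and the lid is still about upright. Next I estimate the lid's angle from its free edge in the first top view (ends about (334,157) and (441,141)).

Run:
```python
from h import *
np.set_printoptions(precision=1,suppress=True)
c=np.array([541,-173.]);x=np.array([.989,.148]);y=np.array([-.148,.989])
P=pix2plane(viewer.camera_info('top'),[(334,157),(441,141)],280)
for p in P: print(p,(p[:2]-c)@x,(p[:2]-c)@y)
for th in (1.7,1.57,1.3,1.0,.7,.4,.2,0):
    d=150; X=90-d*np.cos(th)+8*np.sin(th)+9.5; Z=100.5+d*np.sin(th)+8*np.cos(th)
    print(th,c+X*x,Z+66)
```

```text
[604.8 -62.9 280. ] 79.36198299337707 99.46320181736577
[ 630.1 -255.5  280. ] 75.8979035099879 -94.73720388653014
1.7 [ 666.4 -154.2] 314.2189656135061
1.57 [ 647.2 -157.1] 316.5063230534611
1.3 [ 607.3 -163.1] 313.1737184415756
1.0 [ 565.9 -169.3] 297.0430661681296
0.7 [ 531.  -174.5] 269.2513905839296
0.4 [ 505.8 -178.3] 232.28123929832066
0.2 [ 495.6 -179.8] 204.1409322419891
0 [ 491.1 -180.5] 174.5
```

```bash
python3 -m creep '0 0 0.03 0 0 0 0;0 0 0.035 0 0 0 0;0 0 0.035 0 0 0 0;0.035 0.004 0 0 0 0 0;0.035 0.004 0 0 0 0 0;0.035 0.004 0 0 0 0 0;0 0 0 0 0 0 0'
```

```text
time: 9.93
tool_pos: [610.9, -166.0, 396.0]
tcp_rot: [-3.138, 0.004, 0.119]
contact_force: [-0.1, -0.3, -1.2]
grip_width: 31.4
finger_force: 0.0
```

The lid is at about 1.5 rad. I go over it and behind.

```bash
python3 -m creep '0.033 0.006 0 0 0 0 0;0.033 0.006 0 0 0 0 0;0 0 0 0 0 0 0;0 0 0 0 0 0 0'
python3 -m creep '0 0 -0.02 0 0 0 0;0 0 -0.02 0 0 0 0;0 0 -0.02 0 0 0 0;0 0 -0.018 0 0 0 0;0 0 0 0 0 0 0;0 0 0 0 0 0 0'
```

```text
time: 10.27
tool_pos: [673.7, -154.5, 396.8]
tcp_rot: [-3.139, 0.006, 0.118]
contact_force: [0.8, 0.6, 0.2]
grip_width: 4.7
finger_force: 0.0
time: 10.77
tool_pos: [671.4, -155.1, 323.0]
tcp_rot: [-3.141, 0.002, 0.116]
contact_force: [0.4, 0.1, 0.8]
grip_width: 0.5
finger_force: 0.0
```

```bash
python3 -m creep '-0.008 -0.001 -0.001 0 0 0 0;-0.008 -0.001 -0.001 0 0 0 0;-0.008 -0.001 0 0 0 0 0;-0.008 -0.001 0 0 0 0 0;-0.008 -0.001 0 0 0 0 0;-0.008 -0.001 0 0 0 0 0;-0.008 -0.001 0 0 0 0 0;-0.008 -0.001 0 0 0 0 0'
python3 -m creep '-0.008 -0.001 -0.003 0 0 0 0;-0.008 -0.001 -0.003 0 0 0 0;-0.008 -0.001 -0.003 0 0 0 0;-0.008 -0.001 -0.003 0 0 0 0;-0.008 -0.001 -0.004 0 0 0 0'
```

```text
time: 11.43
tool_pos: [608.7, -163.2, 323.6]
tcp_rot: [3.14, -0.004, 0.117]
contact_force: [2.2, -0.9, -1.0]
grip_width: 0.5
finger_force: 1.1
time: 11.85
tool_pos: [568.9, -168.7, 308.3]
tcp_rot: [3.138, -0.005, 0.117]
contact_force: [1.4, -1.0, 1.3]
grip_width: 0.3
finger_force: 1.0
```

```bash
python3 -m creep '-0.0095 -0.0014 -0.009 0 0 0 0;-0.0095 -0.0014 -0.009 0 0 0 0;-0.0095 -0.0014 -0.009 0 0 0 0;-0.0095 -0.0014 -0.009 0 0 0 0;-0.006 -0.001 -0.0095 0 0 0 0;-0.006 -0.001 -0.0095 0 0 0 0;-0.006 -0.001 -0.0095 0 0 0 0;-0.006 -0.001 -0.0095 0 0 0 0'
python3 -m creep '-0.003 0 -0.01 0 0 0 0;-0.003 0 -0.01 0 0 0 0;-0.003 0 -0.01 0 0 0 0;-0.002 0 -0.008 0 0 0 0;-0.001 0 -0.008 0 0 0 0;-0.001 0 -0.005 0 0 0 0;0 0 0 0 0 0 0'
```

```text
time: 12.52
tool_pos: [506.9, -178.1, 233.4]
tcp_rot: [3.139, -0.004, 0.116]
contact_force: [1.4, -0.6, 1.3]
grip_width: 0.5
finger_force: 0.7
time: 13.1
tool_pos: [493.3, -177.4, 179.8]
tcp_rot: [-3.141, 0.001, 0.117]
contact_force: [0.0, -0.1, 0.7]
grip_width: 0.2
finger_force: 0.0
```

```bash
python3 -m creep '0 0 -0.002 0 0 0 0;0 0 -0.002 0 0 0 0;0 0 0 0 0 0 0;0 0 0 0 0 0 0'
python3 -m creep '0 0 -0.001 0 0 0 0;0 0 -0.001 0 0 0 0;0 0 0 0 0 0 0;0 0 0 0 0 0 0'
```

```text
time: 13.43
tool_pos: [493.7, -177.4, 176.3]
tcp_rot: [3.142, -0.0, 0.117]
contact_force: [-0.7, -0.8, 0.4]
grip_width: 0.2
finger_force: 0.0
time: 13.77
tool_pos: [493.7, -177.5, 174.3]
tcp_rot: [3.141, -0.0, 0.117]
contact_force: [-0.1, -0.5, 0.7]
grip_width: 0.1
finger_force: 0.5
```

```bash
python3 -m creep '0 0 -0.001 0 0 0 0;0 0 -0.001 0 0 0 0;0 0 0 0 0 0 0;0 0 0 0 0 0 0'
python3 -m creep '0 0 -0.001 0 0 0 0;0 0 -0.0005 0 0 0 0;0 0 0 0 0 0 0;0 0 0 0 0 0 0'
```

```text
time: 14.1
tool_pos: [493.6, -177.5, 174.1]
tcp_rot: [3.141, -0.001, 0.117]
contact_force: [-5.1, 2.0, 16.0]
grip_width: 0.5
finger_force: 8.0
time: 14.43
tool_pos: [493.7, -177.5, 173.9]
tcp_rot: [3.14, -0.002, 0.117]
contact_force: [-8.1, 4.2, 27.3]
grip_width: 0.5
finger_force: 13.6
```

The force rises stiffly with the tip at 108 mm, which is the height of the shut lid. I retreat and check.

```bash
python3 -m creep '0 0 0.01 0 0 0 0;0 0 0.03 0 0 0 0;0 0 0.04 0 0 0 0;-0.01 0 0.04 0 0 0 0;0 0 0.03 0 0 0 0;0 0 0 0 0 0 0;0 0 0 0 0 0 0;0 0 0 0 0 0 0'
python3 - <<'E'
from h import *
s=snap('side','s6'); t=snap('top','t6')
cv2.imwrite('pics/c6.png',np.vstack([cv2.resize(s[60:360,200:480],None,fx=1.25,fy=1.25),cv2.resize(t[110:270,170:450],(350,200))])[:,:,::-1])
E
```

```text
time: 15.1
tool_pos: [483.2, -177.3, 319.9]
tcp_rot: [-3.141, 0.001, 0.117]
contact_force: [-0.0, -0.7, -1.4]
grip_width: 0.6
finger_force: 0.0
```

View pics/c6.png

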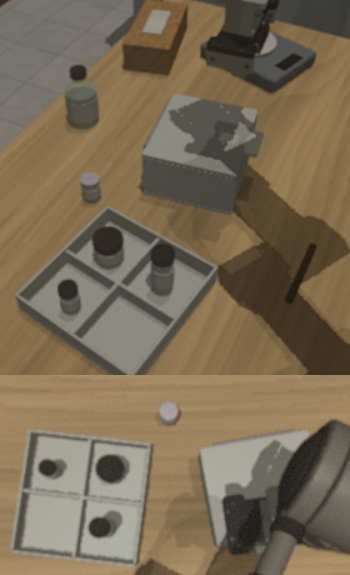

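The lid lies flat on the box. The other three containers stand in the bin, the spare vial is where it was, and the robot is clear.

```bash
python3 -c "from plant import order; print(order.close_job())"
```

```text
the job is handed in; nothing more can be done
None
```

The bottle is standing upright in the ward box, the lid is shut, and the job is handed in; the other glassware and the spare vial look undisturbed in the last pictures, but the hand-in returned no verdict.

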